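# Move a warmed twin adhesive cartridge from the heating block to the dispenser

### The arm

A 7-joint arm with a two-finger parallel gripper is mounted at the origin on the work surface. World frame = base frame: x ahead of the robot, y to its left, z up, the work surface at z = 0. Lengths are in m, angles in rad, forces in N, time in s.
With the tool pointing down it reaches from about 0.425 to 0.875 m from the base axis. Payload 8.4 kg.
Tool frame: the origin (TCP) lies at the very end of the fingers, on their centre line; the grasp point (between the pads) lies 19 mm behind it; z points along the fingers, y is the line along which they close (so a half turn about z gives the same grasp; the last joint's range is limited). The gripper opens to 87 mm and grips with 3 to 60 N. Pads are 19 mm wide; open, the fingers measure 117 mm over their backs; the gripper's body (75 mm by 190 mm) begins 51 mm behind the grasp point.
Start: joints at [-1.318, 0.333, 0.04, 1.465, -0.013, 1.343, -0.059], TCP at [0.224, 0.61, 0.223] pointing down, gripper open.
Joint ranges: [-2.58, 2.58], [-0.38, 2.09], [-1.3, 1.39], [0.25, 2.4], [-1.5, 4.64], [0.08, 2.09], [-2.65, 2.65]. Speed limits (rad/s): [2.22, 2.22, 2.79, 2.79, 3.14, 3.14, 3.14].

### API

Orientations are given as [roll, pitch, yaw] about the fixed x, y, z axes, in that order (R = Rz(yaw) Ry(pitch) Rx(roll)).
In Python, from workcell import env gives the robot as it stands.
- The arm moves only by the tool arm_command, never from a script. Its argument "steps" is a list that holds one entry, the list of rows, each a list of 4 numbers: the shift along the world's x, y, z in m, then the turn about the world's z in units of 5 degrees (1.0 is 5 degrees). In form: [[[dx, dy, dz, roll], ...]]. A call has 1 to 12 rows; each row shifts and turns the commanded pose from where the row before left it; what a row does not reach is not made up. A row lasts 1/12 s, in which the tool goes at most 41.7 mm and 7.16 degrees, less where a joint would pass 70% of its speed; a pose out of reach is approached as far as the arm can. A call is refused whole if a number of a shift passes 0.0417 or a number of a turn 1, either way. A call with a gripper value outside its range is refused whole. "hand" is the closure, from -1 (fully open) to 1 (shut), set as the call begins (left out, the last holds). The fingers move at their own pace and stop on an object; "grip_force" is the grip in N (left out, the last holds). Time passes only in rows, so rows that do not move let the fingers close. It gives the time, the measured TCP pose, the force, the opening and the grip force at its end, in the units of the state.
- env.observe(): the state, without advancing time (a new reading comes with each control period).
- env.snapshot(name): name is "scene" or "side" or "wrist"; returns a dict with "color" (384x512x3 uint8, red, green, blue), "K" (3x3 intrinsics, pixels), "position" and "orientation" of the camera in the world; the wrist camera has in their place "tool_from_camera" (4x4, takes a point from camera to tool coordinates, whose origin is the TCP and whose axes are the flange's). Camera axes: x right, y up, looking along -z (the intrinsics and any distortion apply to the point x, -y, -z); pixel columns grow to the right and rows downward; lengths in m; the calibration is good to about 2 mm. The wrist camera is an equidistant fisheye: a pixel r from the principal point sees the ray r / f radians off the axis. A picture is of the moment at which its call begins: read the wrist's pose just before it. There is no depth.
- env.job_done(): hands the job in; it is judged then, once.
Trained networks look in a picture, given as the dict that the camera call returned (one of the last four; its "shot" number tells which), for a name from the list of things; names that differ only in an ending like _2 or _b are one class to them, and where a whole thing is asked for, a point or a joint stands for the part that bears it (a point fixed in the world has none). Each returns a list of dicts, best first, with "confidence" (0 to 1); they miss things now and then, are a little off and sometimes report something else, mostly with a low value. They report only what shows in the picture. A call takes as long as a camera call.
- env.masks_of(picture, target): "region" (384x512 bool, what is visible of it) and "xy" ([column, row] in pixels, amid what is visible of it).
- env.landmark_of(picture, target): "xy" ([column, row] in pixels: a listed point, or the origin of a listed thing).
The state is a dict: "clock": time; "qpos": joint angles; "qd": joint speeds; "effort": joint torques, N m; "position": TCP position; "tcp_rot": TCP orientation; "force": force on the tool from outside, world axes, zero at the start; "ft_torque": the same for the moment, N m; "width": finger opening in m; "grasp_force": force on a finger pad.
Only numpy, scipy, OpenCV 4.12 (cv2) and the standard library are available. Lean on these libraries where they do the work, as an engineer would, in place of code of your own. Each camera call takes 0.05 s, during which the arm holds its last target. There are 200 camera calls.

### The job

Lift the twin-barrel cartridge straight out of its well in the warming block and stand it upright on the rubber mat, letting go of it there so that you can take it again by its two flat sides. Then load it upright into the dispenser's cradle, between the two cheeks and down on the cradle floor, let go, and swing the gate fully shut across the front. Do not tip the cartridge over, leave the single-barrel cartridge in the block, and leave the other things on the bench where they are.

Things in the scene. Friction and masses are not known exactly. Their poses are not given: they have to be found in the camera images.
- twin_mid (a point): centre (half-way up) of the twin cartridge: two white barrels with black foot rims, side by side in one rigid oblong part, 30 mm thick (x, flat sides facing +-x), 60 mm wide (y, ends rounded to 15 mm radius), 120 mm tall (z up), flat top with two discs, flat foot, about 0.22 kg. At first it stands in one of the block's wells, width along the block's y, top 130 mm above the bench, 3 mm below the block's rim
- twin: the same cartridge; origin at the centre of its foot, 60 mm below its centre
- single_mid (a point): centre (half-way up) of the single-barrel cartridge: round, 30 mm across, 120 mm tall, one disc on top; it stands in the block's other well and stays there
- block: fixed warming block, black below and aluminium above, 130 mm (x) x 170 mm (y) x 133 mm high; origin at the centre of its underside. It has two identical wells side by side, at x = -30 and x = +30 mm, both at y = 0; either may hold the twin cartridge
- well0 (a point): centre of the floor, 10 mm above the bench, of the block's well at x = -30 mm. Each well is 33 mm (block x) by 63 mm (y). At each y end of it an open finger slot, 40 mm wide in x, reaches out to 66 mm from the well's centre; slot floor 75 mm above the bench. Fingers straddling the cartridge's 60 mm width fit down these slots and nowhere else
- well1 (a point): the same for the identical well at x = +30 mm
- mat: fixed black rubber mat, 150 x 150 mm, 4 mm thick; origin at the centre of its underside, which lies on the bench
- cradle: fixed bench dispenser; origin on the bench below the centre of its cradle; +x points from the open front to the back stop. Base plate x -60 to 125, y +-60 mm. Two upright cheeks: inner faces at y = +-33 mm, 10 mm thick, x -18 to 26 mm, tops 128 mm above the bench. Back stop: face at x = 16 mm, 50 mm high. Housing behind: x 26 to 120, y +-55 mm, 55 mm high
- cradle_floor (a point): centre of the cradle's floor, 10 mm above the bench, between the cheeks; its axes are the cradle's. The foot of the loaded cartridge stands here, its width along y
- gate_hinge (a point): on the gate's upright hinge axis, at the middle height of the gate's bar: x = -24, y = +43 mm in the cradle's frame, 100 mm above the bench; its axes are the cradle's. The gate is a steel bar 8 mm thick, 14 mm high and 86 mm long from the hinge, with a round black post 12 mm thick standing on it 78 mm from the hinge, top 133 mm above the bench
- gate (a joint): angle (rad) of the gate. 0 = shut, against its stop: the bar points along the cradle's -y, across the front of the cheeks; pi/2 = it points along the cradle's -x, straight out of the front; at most 2.4. It starts open, at 1.75 to 2.3, swings lightly (under 2 N at its end) and stays where it is left; shut fingers can push it from its outer side
- jar: lidded jar, 44 mm across, 50 mm high; origin at the centre of its underside. A bystander
- slide: steel plate 50 x 75 x 5 mm with a copper chip; origin at the centre of its underside. A bystander
- tape: roll of tape lying flat, 60 mm across, 19 mm high; origin at the centre of its underside. A bystander
- driver: screwdriver lying on the bench, 120 mm long. A bystander
- cups: clear open tray of mixing nozzles, 100 x 70 x 30 mm; origin at the centre of its underside. A bystander
- beaker: glass beaker, 60 mm across, 70 mm high; origin at the centre of its underside. A bystander

How it is judged:
On the way, in this order (a step that is already met when the one before it is completed fails the run):
1. the twin cartridge has been lifted clear of the block, still upright (z of twin_mid in the frame of block above 0.195 m and angle between twin_mid's own z axis and vertical below 0.3 rad), for 0.1 s.
2. it stands upright on the rubber mat, let go (x of twin_mid in the frame of mat between -0.08 and 0.08 m and y of twin_mid in the frame of mat between -0.08 and 0.08 m and z of twin_mid in the frame of mat between 0.058 and 0.069 m and angle between twin_mid's own z axis and vertical below 0.1 rad and linear speed of twin below 0.02 m/s and contact force between twin and the fingers below 0.05 N), for 0.2 s.
3. it stands in the cradle on its floor between the cheeks, let go, the gate still open (x of twin_mid in the frame of cradle between -0.02 and 0.005 m and y of twin_mid in the frame of cradle between -0.006 and 0.006 m and z of twin_mid in the frame of cradle between 0.064 and 0.074 m and angle between the y axis of twin_mid and the y axis of cradle, either way round below 0.15 rad and angle between twin_mid's own z axis and vertical below 0.1 rad and linear speed of twin below 0.02 m/s and contact force between twin and the fingers below 0.05 N and value of joint gate above 0.6 rad), for 0.2 s.
4. the gate is shut (value of joint gate below 0.1 rad), for 0.1 s.
At the end, for the whole second after the job is handed in: Twin cartridge upright (0.1 rad) and at rest on the cradle floor: centre within 6 mm sideways, 8 mm to the front and 5 mm to the back of its middle, 64 to 74 mm above the bench, width along the cradle's y (0.15 rad); gate shut (under 0.1 rad); single cartridge down in its well (x of twin_mid in the frame of cradle between -0.008 and 0.005 m and y of twin_mid in the frame of cradle between -0.006 and 0.006 m and z of twin_mid in the frame of cradle between 0.064 and 0.074 m and angle between the y axis of twin_mid and the y axis of cradle, either way round below 0.15 rad and angle between twin_mid's own z axis and vertical below 0.1 rad and linear speed of twin below 0.02 m/s and value of joint gate below 0.1 rad and z of single_mid in the frame of block below 0.08 m); the robot touches nothing.
It fails at once if the twin cartridge is tipped over (more than 0.6 rad) (angle between twin_mid's own z axis and vertical above 0.6 rad).
It fails at once if the single-barrel cartridge is pulled out of the block (raised by more than 20 mm) (z of single_mid in the frame of block above 0.09 m).
It fails at once if one of the other things on the bench (jar, steel plate, tape roll, screwdriver, nozzle tray, beaker) is moved by more than 30 mm (distance of any of jar, slide, tape, driver, cups, beaker from where it was at the start of the episode above 0.03 m).
It also fails if it takes over 72 s, if anything falls off the work surface, if the arm or the gripper's body presses on something with over 40 N, if the wrist force passes 120 N, or if a joint passes its speed limit or range.

## Working session

There is one attempt and no reset: what is moved stays moved. The work goes in short steps, Python scripts to look and compute and a tool call to move; the robot and the scene stay as the last step left them, time stands still between calls to the robot, and variables do not carry over. Pictures are saved under pics/ and viewed, at most 10 in all, crops included, and the job is handed in when it is done.

Besides the shell and the picture viewer there is one more tool, called after "Call:" by a JSON object that holds its "method" and its "body", one argument or row to a line. arm_command: Moves the arm, as the interface text tells. Its arguments: {"type":"object","properties":{"steps":{"type":"array"},"hand":{"type":"number"},"grip_force":{"type":"number"}},"required":["steps"]}

```bash
mkdir -p pics; ls; cat > h.py <<'E'
import numpy as np, cv2
from scipy.spatial.transform import Rotation as R
from workcell import env
def ray(p,xy,st=None):
    K=np.array(p["K"]);u=(xy[0]-K[0,2])/K[0,0];v=(xy[1]-K[1,2])/K[1,1]
    if "tool_from_camera" in p:
        r=np.hypot(u,v);s=np.sin(r)/r if r>1e-9 else 1
        d=np.array([u*s,-v*s,-np.cos(r)])
        T=np.array(p["tool_from_camera"]);Rt=rot(st["tcp_rot"])
        return np.array(st["position"])+Rt@T[:3,3],Rt@T[:3,:3]@d
    return np.array(p["position"]),rot(p["orientation"])@np.array([u,-v,-1])
def rot(o):
    o=np.array(o)
    return o if o.shape==(3,3) else (R.from_euler("xyz",o).as_matrix() if o.size==3 else R.from_quat(o).as_matrix())
def atz(o,d,z): return o+d*(z-o[2])/d[2]
def tri(rs):
    A=0;b=0
    for o,d in rs:
        d=d/np.linalg.norm(d);P=np.eye(3)-np.outer(d,d);A=A+P;b=b+P@o
    x=np.linalg.solve(A,b);return x,[np.linalg.norm((np.eye(3)-np.outer(d,d)/(d@d))@(x-o)) for o,d in rs]
def proj(p,X,st=None):
    K=np.array(p["K"])
    if "tool_from_camera" in p:
        T=np.array(p["tool_from_camera"]);Rt=rot(st["tcp_rot"])
        c=T[:3,:3].T@(Rt.T@(np.array(X)-st["position"])-T[:3,3]);t=np.arctan2(np.hypot(c[0],c[1]),-c[2]);n=np.hypot(c[0],c[1])+1e-12
        u,v=c[0]/n*t,-c[1]/n*t
    else:
        c=rot(p["orientation"]).T@(np.array(X)-p["position"]);u,v=c[0]/-c[2],-c[1]/-c[2]
    return np.array([K[0,0]*u+K[0,2],K[1,1]*v+K[1,2]])
def save(n,p): cv2.imwrite("pics/"+n+".png",p["color"][:,:,::-1])
E
python3 - <<'E'
from h import *
st=env.observe();print({k:st[k] for k in("clock","position","tcp_rot","width")})
P={n:env.snapshot(n) for n in("scene","side","wrist")}
for n,p in P.items(): save(n+"0",p);print(n,p.get("position"),p.get("orientation"),np.array(p["K"]).tolist())
cv2.imwrite("pics/both0.png",np.hstack([P["scene"]["color"],P["side"]["color"]])[:,:,::-1])
for t in["twin_mid","single_mid","block","well0","well1","mat","cradle","cradle_floor","gate_hinge"]:
    rs=[]
    for n,p in P.items():
        L=env.landmark_of(p,t)
        if L:
            print(t,n,np.round(L[0]["xy"]),round(L[0]["confidence"],2))
            if L[0]["confidence"]>.3: rs.append(ray(p,L[0]["xy"],st))
    if len(rs)>1: x,e=tri(rs);print("   ",x.round(4),np.round(e,4))
E
```

```text
pics
{'clock': 0.0, 'position': array([0.22383685, 0.60973251, 0.22162649]), 'tcp_rot': array([-3.13997002e+00,  1.07199801e-04,  2.78979323e+00]), 'width': 0.08722324057432163}
scene [1.55427912 0.33731989 0.87311506] [0.93127804 0.00666573 1.88076063] [[429.0577300814709, 0.0, 249.31280691303644], [0.0, 429.0577300814709, 195.0266234764945], [0.0, 0.0, 1.0]]
side [ 0.34889507 -0.80836724  1.00351933] [ 0.74244253  0.01760892 -0.27767069] [[365.01819347642754, 0.0, 252.5541989354482], [0.0, 365.01819347642754, 188.73397067835162], [0.0, 0.0, 1.0]]
wrist None None [[297.3186396354542, 0.0, 256.62595970607634], [0.0, 297.3186396354542, 190.04070270145817], [0.0, 0.0, 1.0]]
twin_mid scene [170. 198.] 0.47
single_mid scene [278. 191.] 0.5
single_mid side [265. 253.] 0.51
    [ 0.4936 -0.0401 -0.0227] [0.1395 0.1395]
block scene [175. 207.] 0.66
block side [272. 260.] 0.84
    [ 0.5655 -0.2366 -0.0023] [0.0079 0.0079]
well0 scene [171. 210.] 0.77
well0 side [266. 261.] 0.83
well0 wrist [ 14. 378.] 0.59
    [ 5.508e-01 -2.485e-01 -2.000e-04] [0.0297 0.0223 0.017 ]
well1 scene [171. 210.] 0.77
well1 side [266. 261.] 0.83
well1 wrist [ 14. 378.] 0.59
    [ 5.508e-01 -2.485e-01 -2.000e-04] [0.0297 0.0223 0.017 ]
mat scene [241. 213.] 0.84
mat side [248. 207.] 0.79
    [ 0.5468 -0.0132  0.0116] [0.0066 0.0066]
cradle scene [336. 228.] 0.57
cradle side [229. 155.] 0.69
    [0.5399 0.2809 0.0118] [0.0026 0.0026]
cradle_floor scene [336. 228.] 0.91
cradle_floor side [225. 154.] 0.82
    [0.5294 0.2822 0.0111] [0.0027 0.0027]
gate_hinge scene [353. 203.] 0.89
gate_hinge side [216. 131.] 0.91
    [0.5107 0.3204 0.1028] [0.0055 0.0055]
```

```bash
python3 -c "
import cv2,numpy as np
a=cv2.imread('pics/scene0.png');b=cv2.imread('pics/side0.png')
cv2.imwrite('pics/v1.png',cv2.resize(a[100:360,60:460],(800,520),interpolation=2))
cv2.imwrite('pics/v2.png',cv2.resize(b[60:360,60:460],(800,600),interpolation=2))"
```

```text
(no output)
```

View pics/v1.png

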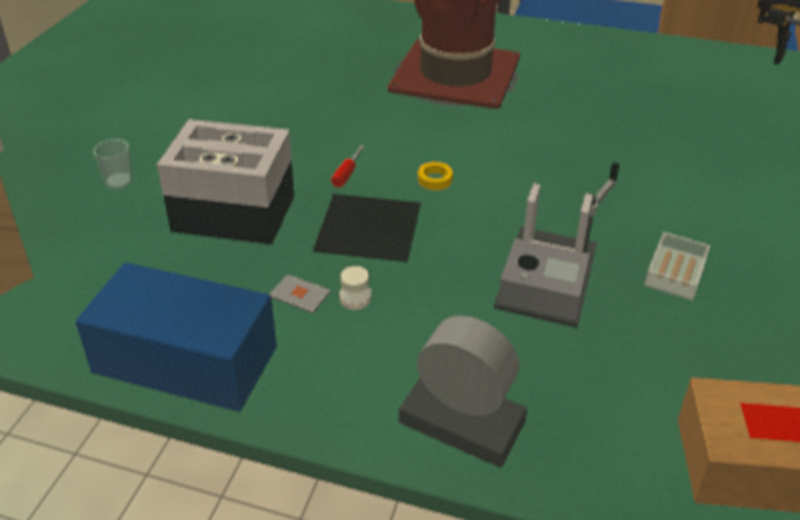

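View pics/v2.png

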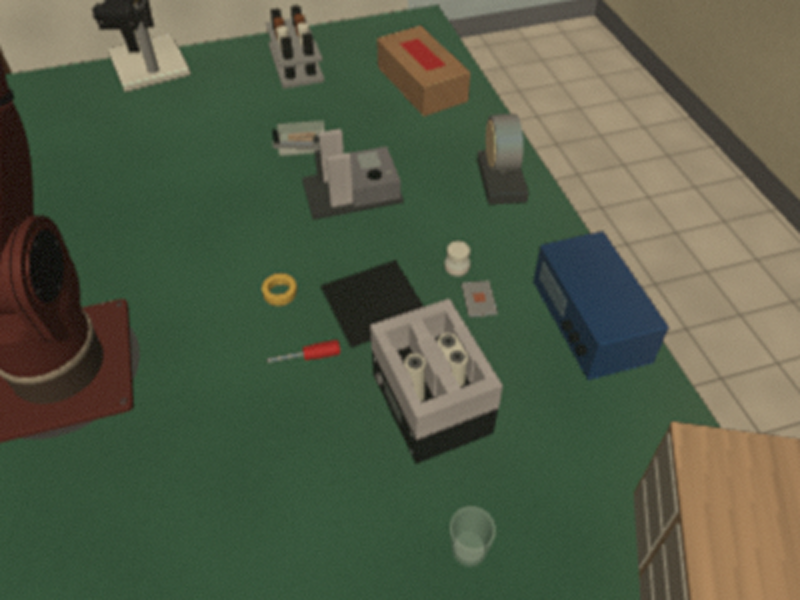

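The scene view shows the block with the twin in the far well: its discs are at scene (164,179) and (174,179.5), and side (284,230) and (288,237). The cradle's open front faces the robot, with the gate swung outward.

```bash
python3 - <<'E'
from h import *
S=env.snapshot("scene");D=env.snapshot("side");st=env.observe()
sc=lambda x,y:(x/2+60,y/2+100); sd=lambda x,y:(x/2+60,y/2+60)
for n,a,b,z in [("discA",(228,159),(448,341),.13),("discB",(208,158),(457,355),.13),("single",(232,138),(414,360),.13),("c-x+y",(290,128),(371,324),.133),("mat1",(333,196),(355,342),.004),("mat2",(420,202),(322,287),.004),("mat3",(407,259),(395,262),.004),("cheek?",(537,186),(340,157),.128)]:
    r1=ray(S,sc(*a));r2=ray(D,sd(*b));print(n,atz(*r1,z).round(3),atz(*r2,z).round(3))
for c in [(371,324),(451,300),(500,380),(417,433)]: print("rim",atz(*ray(D,sd(*c)),.133).round(3))
for t in("jar","slide","tape","driver","cups","beaker"):
    L=env.masks_of(S,t); 
    if L: print(t,atz(*ray(S,L[0]["xy"]),.02).round(3),round(L[0]["confidence"],2))
E
```

```text
discA [ 0.597 -0.216  0.13 ] [ 0.597 -0.22   0.13 ]
discB [ 0.603 -0.247  0.13 ] [ 0.601 -0.247  0.13 ]
single [ 0.542 -0.236  0.13 ] [ 0.539 -0.238  0.13 ]
c-x+y [ 0.492 -0.157  0.133] [ 0.496 -0.16   0.133]
mat1 [ 0.482 -0.093  0.004] [ 0.482 -0.092  0.004]
mat2 [0.455 0.051 0.004] [0.455 0.042 0.004]
mat3 [0.599 0.071 0.004] [0.598 0.062 0.004]
cheek? [0.524 0.245 0.128] [0.543 0.238 0.128]
rim [ 0.496 -0.16   0.133]
rim [ 0.626 -0.15   0.133]
rim [ 0.643 -0.306  0.133]
rim [ 0.507 -0.352  0.133]
jar [0.699 0.022 0.02 ] 0.68
slide [ 0.742 -0.044  0.02 ] 0.62
tape [0.41 0.06 0.02] 0.59
driver [ 0.437 -0.099  0.02 ] 0.56
cups [0.522 0.459 0.02 ] 0.75
```

Call:
{"method": "arm_command", "body": {
  "steps": [
    [[0.02, -0.025, 0.007, 0], [0.02, -0.025, 0.007, 0], [0.02, -0.025, 0.007, 0], [0.02, -0.025, 0.007, 0], [0.02, -0.025, 0.007, 0], [0.02, -0.025, 0.007, 0], [0.02, -0.025, 0.007, 0], [0.02, -0.025, 0.007, 0], [0.02, -0.025, 0.007, 0], [0.02, -0.025, 0.007, 0], [0.02, -0.025, 0.007, 0], [0.02, -0.025, 0.007, 0]]
  ],
  "hand": -1
}}

```text
clock: 2.9
position: [0.4647, 0.3088, 0.3072]
tcp_rot: [3.141, 0.0, 2.79]
force: [1.4, 1.0, -0.1]
width: 0.0872
grasp_force: 0.0
```

Call:
{"method": "arm_command", "body": {
  "steps": [
    [[0.008, -0.035, 0, 0.5], [0.008, -0.035, 0, 0.5], [0.008, -0.035, 0, 0.5], [0.008, -0.035, 0, 0.5], [0.008, -0.035, 0, 0.5], [0.008, -0.035, 0, 0.5], [0.008, -0.035, 0, 0.5], [0.008, -0.035, 0, 0.5], [0.008, -0.035, 0, 0.5], [0.008, -0.035, 0, 0.5], [0.008, -0.035, 0, 0], [0.008, -0.035, 0, 0]]
  ]
}}

```text
clock: 3.9
position: [0.5601, -0.1116, 0.3069]
tcp_rot: [3.141, 0.001, -3.056]
force: [1.2, 0.9, 0.8]
width: 0.0871
grasp_force: 0.0
```

Call:
{"method": "arm_command", "body": {
  "steps": [
    [[0.01, -0.03, -0.01, 0], [0.01, -0.03, -0.01, 0], [0.01, -0.03, -0.01, 0], [0.01, -0.03, -0.01, 0], [0, 0, 0, 0], [0, 0, 0, 0], [0, 0, 0, 0], [0, 0, 0, 0]]
  ]
}}

```text
clock: 4.57
position: [0.6004, -0.2285, 0.2671]
tcp_rot: [3.141, 0.001, -3.055]
force: [0.5, 0.4, 0.1]
width: 0.0869
grasp_force: 0.0
```

```bash
python3 - <<'E'
from h import *
st=env.observe();p=env.snapshot("wrist");print(st["position"],st["tcp_rot"],st["qpos"],st["force"],p["tool_from_camera"])
cv2.imwrite("pics/w1.png",cv2.resize(p["color"],(800,600))[:,:,::-1])
for t in("twin_mid","single_mid","well0","well1","block"):
    for L in env.landmark_of(p,t)[:2]: print(t,L["xy"],L["confidence"],atz(*ray(p,L["xy"],st),{"t":.07,"s":.07,"w":.01,"b":0}[t[0]]).round(4))
print(proj(p,[.6,-.233,.13],st))
E
```

```text
[ 0.60038118 -0.22847887  0.26707529] [ 3.14102208e+00  9.60160690e-04 -3.05537918e+00] [-0.23193846  0.34771706  0.69947881  1.44577922 -0.2244684   1.42833349
  2.12660905] [0.50335368 0.41698316 0.09225232] [[-2.09964714e-04  9.67609791e-01  2.52450485e-01  6.80321962e-02]
 [ 9.99999550e-01 -3.02762722e-05  9.47751146e-04 -8.09622062e-04]
 [ 9.24696549e-04  2.52450571e-01 -9.67609350e-01 -1.63058429e-01]
 [ 0.00000000e+00  0.00000000e+00  0.00000000e+00  1.00000000e+00]]
well0 [249.4, 116.3] 0.93 [ 0.5368 -0.2452  0.01  ]
well1 [249.4, 116.3] 0.93 [ 0.5368 -0.2452  0.01  ]
block [253.3, 137.1] 0.91 [ 0.5665 -0.2373  0.    ]
[253.29165563 179.58756496]
```

View pics/w1.png

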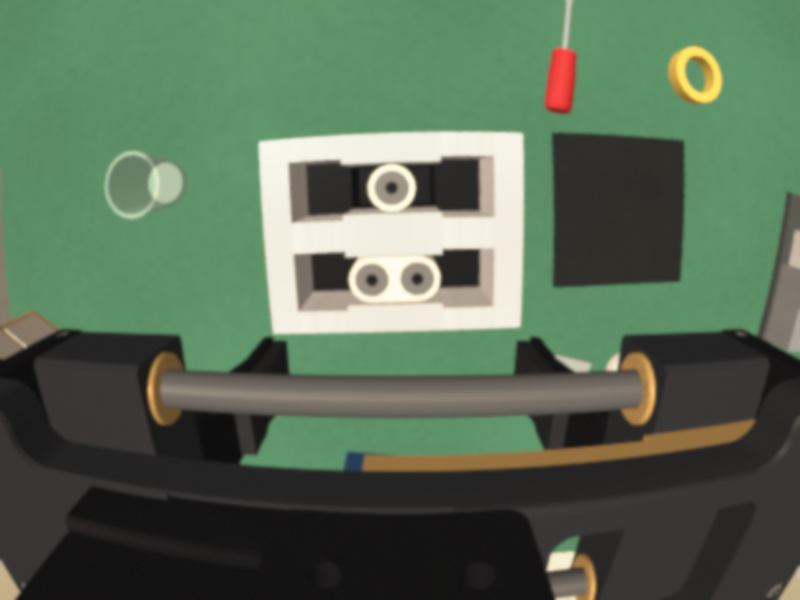

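The wrist view shows the twin's discs at (371,280) and (417,280), the single's disc at (391,187), and the finger slots clear on both sides of the twin.

```bash
python3 - <<'E'
from h import *
st=env.observe();p=env.snapshot("wrist")
f=lambda x,y,z:atz(*ray(p,(x*.64-.2,y*.64-.2),st),z)
a,b,s=f(371,280,.13),f(417,280,.13),f(391,187,.13);print(a,b,(a+b)/2,s)
v=b-a;w=(a+b)/2-s;print(np.degrees(np.arctan2(v[1],v[0]))-90,np.degrees(np.arctan2(w[1],w[0])),np.linalg.norm(v),np.linalg.norm(w))
c=[f(*q,.133) for q in((259,142),(523,133),(521,326),(273,332))];print(np.round(c,4),np.mean(c,0))
for i,j,o in((0,1,90),(3,2,90),(0,3,0),(1,2,0)):
    d=c[j]-c[i];print(np.degrees(np.arctan2(d[1],d[0]))-o,np.linalg.norm(d))
m=[f(*q,.004) for q in((553,133),(684,140),(681,282),(555,287))];print(np.mean(m,0))
E
```

```text
[ 0.60050254 -0.25034262  0.13      ] [ 0.59791457 -0.21999913  0.13      ] [ 0.59920856 -0.23517087  0.13      ] [ 0.53846068 -0.24212332  0.13      ]
4.874903825695469 6.528955194242781 0.030453662039763768 0.06114442790403274
[[ 0.5139 -0.3303  0.133 ]
 [ 0.4943 -0.1607  0.133 ]
 [ 0.6231 -0.1456  0.133 ]
 [ 0.6422 -0.3159  0.133 ]] [ 0.56835969 -0.23815263  0.133     ]
6.582263873301073 0.1707364641545376
6.392734688848705 0.17138617439371703
6.400383241817022 0.12914352418285588
6.687755114651318 0.1297100220658523
[ 0.53664974 -0.01436763  0.004     ]
```

Call:
{"method": "arm_command", "body": {
  "steps": [
    [[-0.0015, -0.0065, 0, 0.3], [0, 0, -0.02, 0], [0, 0, -0.02, 0], [0, 0, -0.02, 0], [0, 0, -0.02, 0], [0, 0, -0.02, 0], [0, 0, -0.02, 0], [0, 0, -0.02, 0], [0, 0, -0.02, 0], [0, 0, -0.012, 0], [0, 0, -0.01, 0], [0, 0, 0, 0]]
  ]
}}

```text
clock: 5.92
position: [0.5976, -0.2358, 0.0828]
tcp_rot: [3.141, -0.002, -3.031]
force: [0.8, -0.9, -0.5]
width: 0.0868
grasp_force: 0.0
```

Call:
{"method": "arm_command", "body": {
  "steps": [
    [[0, 0, 0, 0], [0, 0, 0, 0], [0, 0, 0, 0], [0, 0, 0, 0], [0, 0, 0, 0], [0, 0, 0, 0], [0, 0, 0, 0], [0, 0, 0, 0]]
  ],
  "hand": 1,
  "grip_force": 25
}}

```text
clock: 6.58
position: [0.5989, -0.2355, 0.085]
tcp_rot: [3.141, 0.001, -3.03]
force: [-1.0, 4.6, 5.9]
width: 0.0598
grasp_force: 24.9
```

Call:
{"method": "arm_command", "body": {
  "steps": [
    [[0, 0, 0.01, 0], [0, 0, 0.015, 0], [0, 0, 0.015, 0], [0, 0, 0.015, 0], [0, 0, 0.015, 0], [0, 0, 0.015, 0], [0, 0, 0.015, 0], [0, 0, 0.015, 0], [0, 0, 0.015, 0], [0, 0, 0.015, 0], [0, 0, 0.01, 0], [0, 0, 0, 0]]
  ]
}}

```text
clock: 7.58
position: [0.599, -0.2375, 0.2419]
tcp_rot: [-3.14, 0.003, -3.032]
force: [-0.1, -0.4, -2.9]
width: 0.0597
grasp_force: 24.9
```

Call:
{"method": "arm_command", "body": {
  "steps": [
    [[0, 0, 0, 0], [-0.003, 0.01, 0, 0], [-0.006, 0.02, 0, 0], [-0.007, 0.025, 0, 0], [-0.007, 0.025, 0, 0], [-0.007, 0.025, 0, 0], [-0.007, 0.025, 0, 0], [-0.007, 0.025, 0, 0], [-0.007, 0.025, 0, 0], [-0.006, 0.02, 0, 0], [-0.005, 0.02, 0, 0], [0, 0, 0, 0]]
  ]
}}

```text
clock: 8.58
position: [0.5348, -0.0108, 0.2383]
tcp_rot: [3.14, -0.002, -3.025]
force: [0.1, 0.6, -2.5]
width: 0.0597
grasp_force: 24.9
```

```bash
python3 - <<'E'
from h import *
st=env.observe();print(st["position"],st["width"],st["qpos"],st["force"])
P={n:env.snapshot(n) for n in("scene","side","wrist")}
for n in("scene","side"): save(n+"2",P[n])
a=P["scene"]["color"][100:300,110:430];b=P["side"]["color"][80:280,100:420]
cv2.imwrite("pics/v3.png",cv2.resize(np.vstack([a,b]),(640,800)[:2] if 0 else (480,600))[:,:,::-1])
for t in("twin_mid","twin","mat"):
    rs=[]
    for n,p in P.items():
        for L in env.landmark_of(p,t)[:1]: print(t,n,L["xy"],round(L["confidence"],2));rs.append(ray(p,L["xy"],st))
    if len(rs)>1: print(tri(rs))
E
```

```text
[ 0.53484692 -0.01079528  0.23827775] 0.05972640715079134 [-0.59624883  0.0880603   0.57500934  1.74456581 -0.05119224  1.32567297
  1.67723209] [ 0.08438079  0.55243238 -2.51064976]
twin_mid scene [239.6, 154.1] 0.81
twin_mid side [245.2, 163.1] 0.73
twin_mid wrist [257.7, 221.8] 0.96
(array([ 0.53800423, -0.01457419,  0.22537875]), [np.float64(0.007920418670606255), np.float64(0.004790314879941146), np.float64(0.00544731388722489)])
twin scene [248.3, 172.2] 0.8
twin side [244.8, 180.9] 0.64
twin wrist [260.5, 198.3] 0.85
(array([ 0.53413094, -0.00574583,  0.15374572]), [np.float64(0.00858050905110602), np.float64(0.006093131759556451), np.float64(0.004576517226316816)])
mat scene [241.9, 211.4] 0.64
mat side [246.0, 210.0] 0.6
mat wrist [257.9, 165.7] 0.78
(array([ 0.53510318, -0.01452874,  0.00599624]), [np.float64(0.00546127432853459), np.float64(0.0021509711545171606), np.float64(0.004790381146532765)])
```

View pics/v3.png

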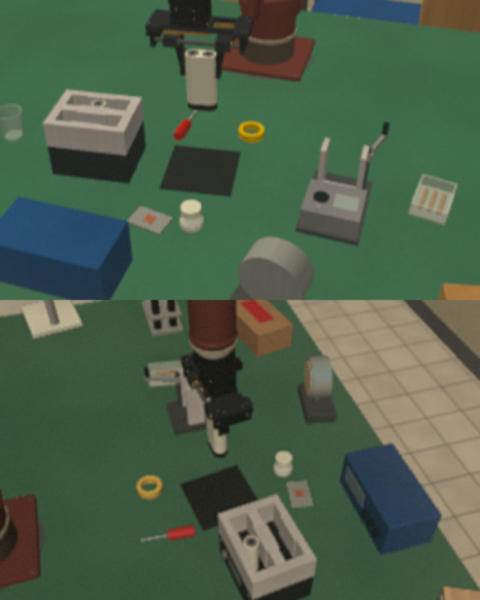

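The twin hangs upright in the fingers above the mat, and the single is still in the block. Next I lower it.

Call:
{"method": "arm_command", "body": {
  "steps": [
    [[0, -0.003, -0.01, 0], [0, 0, -0.018, 0], [0, 0, -0.018, 0], [0, 0, -0.018, 0], [0, 0, -0.018, 0], [0, 0, -0.018, 0], [0, 0, -0.018, 0], [0, 0, -0.015, 0], [0, 0, -0.01, 0], [0, 0, -0.005, 0], [0, 0, -0.003, 0], [0, 0, 0, 0]]
  ]
}}

```text
clock: 10.18
position: [0.5365, -0.0195, 0.0883]
tcp_rot: [-3.141, -0.0, -3.031]
force: [0.2, -0.1, -3.0]
width: 0.0596
grasp_force: 24.9
```

Call:
{"method": "arm_command", "body": {
  "steps": [
    [[0, 0, -0.001, 0], [0, 0, 0, 0], [0, 0, 0, 0], [0, 0, 0, 0]]
  ]
}}

```text
clock: 10.52
position: [0.5368, -0.0193, 0.088]
tcp_rot: [3.141, 0.001, -3.031]
force: [0.3, 0.3, -2.7]
width: 0.0596
grasp_force: 24.9
```

Call:
{"method": "arm_command", "body": {
  "steps": [
    [[0, 0, -0.003, 0], [0, 0, -0.002, 0], [0, 0, -0.001, 0], [0, 0, 0, 0], [0, 0, 0, 0]]
  ]
}}

```text
clock: 10.93
position: [0.5364, -0.0194, 0.0814]
tcp_rot: [-3.141, -0.0, -3.031]
force: [0.1, 0.0, -3.2]
width: 0.0593
grasp_force: 24.9
```

Call:
{"method": "arm_command", "body": {
  "steps": [
    [[0, 0, -0.001, 0], [0, 0, -0.001, 0], [0, 0, 0, 0], [0, 0, 0, 0]]
  ]
}}

```text
clock: 11.27
position: [0.5364, -0.0194, 0.0795]
tcp_rot: [-3.142, -0.0, -3.031]
force: [-0.6, 0.3, -1.7]
width: 0.0596
grasp_force: 24.9
```

Call:
{"method": "arm_command", "body": {
  "steps": [
    [[0, 0, -0.001, 0], [0, 0, 0, 0], [0, 0, 0, 0]]
  ]
}}

```text
clock: 11.52
position: [0.5368, -0.0191, 0.0789]
tcp_rot: [3.141, 0.001, -3.031]
force: [-0.2, 0.3, 1.1]
width: 0.0597
grasp_force: 24.9
```

Call:
{"method": "arm_command", "body": {
  "steps": [
    [[0, 0, 0, 0], [0, 0, 0, 0], [0, 0, 0, 0], [0, 0, 0, 0], [0, 0, 0, 0], [0, 0, 0, 0]]
  ],
  "hand": -1
}}

```text
clock: 12.02
position: [0.5365, -0.0194, 0.0785]
tcp_rot: [-3.141, -0.0, -3.031]
force: [1.0, -1.0, 0.3]
width: 0.0855
grasp_force: 0.0
```

Call:
{"method": "arm_command", "body": {
  "steps": [
    [[0, 0, 0.01, 0], [0, 0, 0.02, 0], [0, 0, 0.02, 0], [0, 0, 0.02, 0], [0, 0, 0.02, 0], [0, 0, 0.02, -1], [0, 0, 0.02, -1], [0, 0, 0.02, -1], [0, 0, 0.02, -1], [0, 0, 0.02, -1], [0, 0, 0, -1], [0, 0, 0, -1]]
  ]
}}

```text
clock: 13.02
position: [0.5371, -0.0196, 0.2708]
tcp_rot: [3.14, 0.002, 2.637]
force: [-0.4, 0.0, -1.1]
width: 0.0872
grasp_force: 0.0
```

Call:
{"method": "arm_command", "body": {
  "steps": [
    [[0, 0, 0, -1], [0, 0, 0, -1], [0, 0, 0, -1], [0, 0, 0, -1], [0, 0, 0, -1], [0, 0, 0, -1], [0, 0, 0, -1], [0, 0, 0, -1], [0, 0, 0, -1], [0, 0, 0, -1], [0, 0, 0, -1], [0, 0, 0, 0]]
  ]
}}

```text
clock: 14.02
position: [0.5364, -0.0196, 0.2693]
tcp_rot: [3.141, -0.0, 1.677]
force: [-0.5, 0.4, 0.6]
width: 0.0869
grasp_force: 0.0
```

```bash
python3 - <<'E'
from h import *
st=env.observe();p=env.snapshot("wrist");print(st["position"],st["tcp_rot"],st["qpos"],st["force"])
cv2.imwrite("pics/w2.png",cv2.resize(p["color"],(800,600))[:,:,::-1])
S=env.snapshot("scene");D=env.snapshot("side")
rs=[]
for q in(p,S,D):
    for L in env.landmark_of(q,"twin_mid")[:1]: print(L["xy"],L["confidence"],atz(*ray(q,L["xy"],st),.064).round(4))
E
```

```text
[ 0.53642337 -0.01956979  0.26928475] [ 3.14110283e+00 -9.95671662e-05  1.67701188e+00] [-0.67314676  0.07425602  0.67056154  1.69811361 -0.0470786   1.38498396
  0.11096889] [-0.51338517  0.44574471  0.60263329]
[241.8, 200.6] 0.61 [ 0.5545 -0.0131  0.064 ]
[245.2, 198.4] 0.95 [ 0.533  -0.0104  0.064 ]
```

View pics/w2.png

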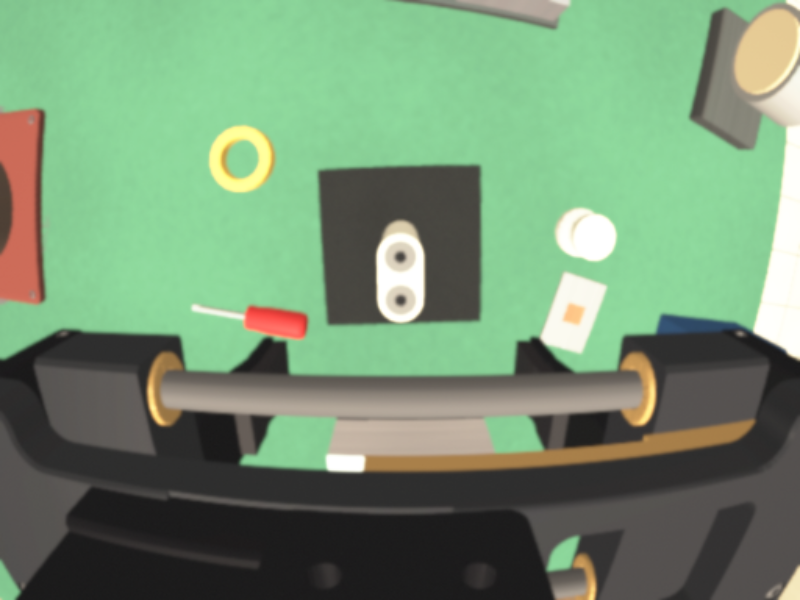

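The twin stands upright on the mat. Its discs are at (400,257) and (400,300), in line between the fingers, so I take it by the flat sides.

Call:
{"method": "arm_command", "body": {
  "steps": [
    [[0, 0, -0.02, 0], [0, 0, -0.02, 0], [0, 0, -0.02, 0], [0, 0, -0.02, 0], [0, 0, -0.02, 0], [0, 0, -0.02, 0], [0, 0, -0.02, 0], [0, 0, -0.02, 0], [0, 0, -0.015, 0], [0, 0, -0.01, 0], [0, 0, 0, 0], [0, 0, 0, 0]]
  ]
}}

```text
clock: 15.32
position: [0.5365, -0.0195, 0.0837]
tcp_rot: [-3.141, 0.0, 1.682]
force: [0.6, -0.6, 0.4]
width: 0.0868
grasp_force: 0.0
```

Call:
{"method": "arm_command", "body": {
  "steps": [
    [[0, 0, 0, 0], [0, 0, 0, 0], [0, 0, 0, 0], [0, 0, 0, 0], [0, 0, 0, 0], [0, 0, 0, 0], [0, 0, 0, 0], [0, 0, 0, 0], [0, 0, 0, 0], [0, 0, 0, 0]]
  ],
  "hand": 1
}}

```text
clock: 16.15
position: [0.5365, -0.0194, 0.0835]
tcp_rot: [-3.141, 0.0, 1.681]
force: [0.5, -0.3, -0.1]
width: 0.03
grasp_force: 25.0
```

Call:
{"method": "arm_command", "body": {
  "steps": [
    [[0, 0, 0.01, 0], [0, 0, 0.02, 0], [0, 0, 0.02, 0], [0, 0, 0.02, 0], [0, 0, 0.02, 0], [0, 0, 0.02, 0], [0, 0, 0.02, 0], [0, 0, 0.02, 0], [0, 0, 0.02, 0], [0, 0, 0.02, 0], [0, 0, 0, 0], [0, 0, 0, 0]]
  ]
}}

```text
clock: 17.15
position: [0.5368, -0.0195, 0.2743]
tcp_rot: [3.14, -0.0, 1.681]
force: [-0.5, -0.0, -2.5]
width: 0.0298
grasp_force: 25.0
```

Call:
{"method": "arm_command", "body": {
  "steps": [
    [[0, 0.01, 0, 0], [0, 0.02, 0, 0], [0, 0.02, 0, 0], [0, 0.02, 0, 0], [0, 0.02, 0, 0], [0, 0.02, 0, 0], [0, 0.02, 0, 0], [0, 0.02, 0, 0], [0, 0.02, 0, 0], [0, 0, 0, 0], [0, 0, 0, 0], [0, 0, 0, 0]]
  ]
}}

```text
clock: 18.15
position: [0.5359, 0.1504, 0.2724]
tcp_rot: [-3.14, 0.001, 1.681]
force: [0.4, -0.2, -2.6]
width: 0.0302
grasp_force: 25.0
```

```bash
python3 - <<'E'
from h import *
st=env.observe();p=env.snapshot("wrist");print(st["position"],st["tcp_rot"],st["force"],st["width"])
save("w3f",p)
cv2.imwrite("pics/w3.png",cv2.resize(p["color"][:290,100:487],(800,600),interpolation=cv2.INTER_CUBIC)[:,:,::-1])
for t,z in(("cradle",0),("cradle_floor",.01),("gate_hinge",.1)):
    for L in env.landmark_of(p,t)[:1]: print(t,L["xy"],L["confidence"],atz(*ray(p,L["xy"],st),z).round(4))
E
```

```text
[0.53594398 0.15036132 0.2724468 ] [-3.13982529e+00  1.17595913e-03  1.68143659e+00] [ 0.35876476 -0.17766188 -2.624584  ] 0.030206329032847947
cradle [265.6, 74.7] 0.87 [0.5351 0.2763 0.    ]
cradle_floor [267.4, 73.5] 0.55 [0.5373 0.277  0.01  ]
gate_hinge [253.9, 27.0] 0.68 [0.5147 0.3176 0.1   ]
```

View pics/w3.png

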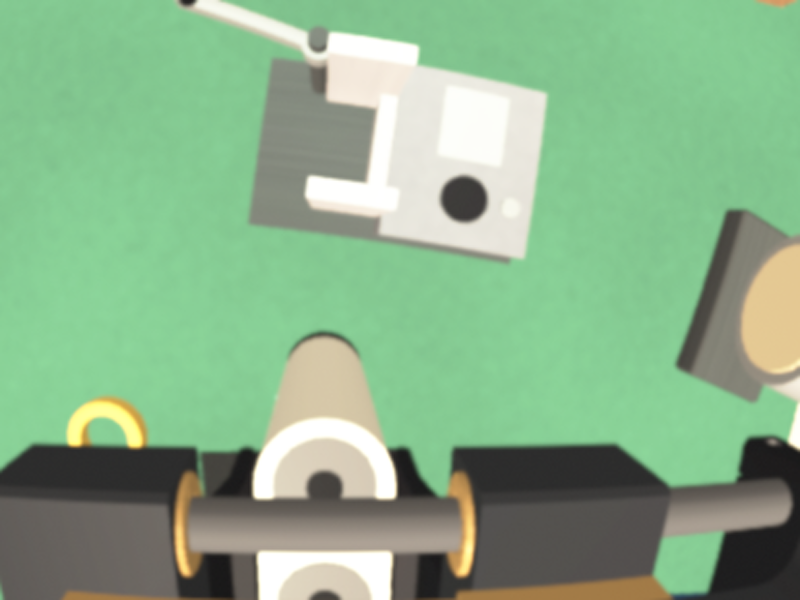

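The wrist view shows the cradle with its front at left, the near cheek's top at about (352,195), the housing corners at (547,93), (525,258) and (380,233), and the gate open at upper left, clear of the cradle.

```bash
cat > fit.py <<'E'
from h import *
from scipy.optimize import least_squares
def fit(p,st,F,sx,sy,ox=0,oy=0,x0=(.533,.28,-.05)):
    M=np.array([f[0] for f in F])/1000;px=np.array([[(f[1][0]+.5)*sx-.5+ox,(f[1][1]+.5)*sy-.5+oy] for f in F])
    def W(v): c,s=np.cos(v[2]),np.sin(v[2]);return np.c_[v[0]+c*M[:,0]-s*M[:,1],v[1]+s*M[:,0]+c*M[:,1],M[:,2]]
    f=lambda v:np.ravel([proj(p,X,st)-q for X,q in zip(W(v),px)])
    r=least_squares(f,x0,loss="soft_l1");return r.x,f(r.x).reshape(-1,2)
E
python3 - <<'E'
from fit import *
st=env.observe();p=env.snapshot("wrist")
F=[((120,55,55),(547,93)),((120,-55,55),(525,258)),((26,-55,55),(380,233)),((-60,60,10),(272,60)),((-60,-60,10),(249,222)),((-18,43,128),(330,33)),((26,43,128),(419,46)),((-18,-33,128),(310,177)),((26,-33,128),(398,187))]
v,r=fit(p,st,F,387/800,290/600,100,0);print(v,np.degrees(v[2]));print(r.round(1))
v,r=fit(p,st,F[:3],387/800,290/600,100,0);print(v,np.degrees(v[2]));print(r.round(1))
# twin discs relative to the tool
f=lambda x,y,z:atz(*ray(p,((x+.5)*387/800+99.5,(y+.5)*290/600-.5),st),z)
print(f(325,487,st["position"][2]-.0795+.12))
E
```

```text
[ 0.53861355  0.27919004 -0.02503038] -1.434135224973114
[[-0.5 -0. ]
 [-0.6 -0.4]
 [-0.2 -0.3]
 [ 0.2 -1.2]
 [ 0.   0.9]
 [ 0.6  0.2]
 [-0.5  0.2]
 [ 0.4 -0.4]
 [ 0.3  0.8]]
[ 0.53922475  0.27895442 -0.02481983] -1.4220715399586092
[[-0.1  0.2]
 [-0.2 -0.2]
 [ 0.3 -0. ]]
[0.53574243 0.16479874 0.31392499]
```

Call:
{"method": "arm_command", "body": {
  "steps": [
    [[0, 0.01, 0, -0.2], [0, 0.02, 0, -0.2], [0, 0.02, 0, -0.2], [0, 0.02, 0, -0.2], [0, 0.02, 0, -0.2], [0, 0.02, 0, -0.2], [0, 0.015, 0, -0.2], [0, 0.004, 0, -0.15], [0, 0, 0, 0], [0, 0, 0, 0], [0, 0, 0, 0]]
  ]
}}

```text
clock: 19.32
position: [0.5369, 0.2779, 0.2737]
tcp_rot: [3.141, 0.0, 1.545]
force: [-0.7, -0.6, -3.3]
width: 0.0301
grasp_force: 25.0
```

Call:
{"method": "arm_command", "body": {
  "steps": [
    [[0, 0, -0.015, 0], [0, 0, -0.015, 0], [0, 0, -0.01, 0], [0, 0, -0.01, 0], [0, 0, 0, 0], [0, 0, 0, 0]]
  ]
}}

```text
clock: 19.82
position: [0.5364, 0.2792, 0.2234]
tcp_rot: [-3.141, 0.0, 1.546]
force: [-0.7, -0.0, -2.7]
width: 0.0302
grasp_force: 25.0
```

```bash
python3 - <<'E'
from h import *
st=env.observe();print(st["position"],st["tcp_rot"],st["force"],st["width"])
p=env.snapshot("wrist");S=env.snapshot("scene");D=env.snapshot("side");save("w4f",p)
a=cv2.resize(p["color"][:220,130:400],(540,440));b=cv2.resize(S["color"][120:260,290:400],(314,400),interpolation=2);c=cv2.resize(D["color"][80:200,180:280],(333,400),interpolation=2)
cv2.imwrite("pics/v4.png",cv2.resize(np.hstack([cv2.resize(a,(491,400)),b,c]),(800,281))[:,:,::-1])
E
```

```text
[0.53641776 0.27919059 0.22340768] [-3.14103834e+00  4.86949959e-04  1.54578556e+00] [-0.70395571 -0.03813699 -2.73687289] 0.030156193176649453
```

View pics/v4.png

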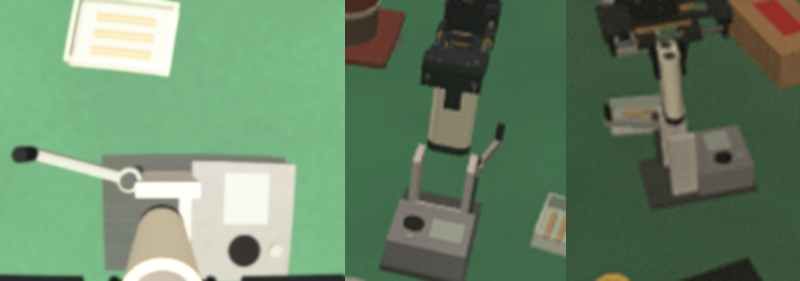

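The twin hangs just above the cheeks and looks centred between them. The gate is clear and open. I refine the cradle fit from this close view.

```bash
python3 - <<'E'
from fit import *
st=env.observe();p=env.snapshot("wrist")
F=[((120,55,55),(295,165)),((-60,60,10),(103,156)),((-18,33,128),(135,197)),((26,33,128),(200,197)),((-18,43,128),(135,183)),((26,43,128),(200,183))]
v,r=fit(p,st,F,270/345,220/281,130,0);print(v,np.degrees(v[2]));print(r.round(1))
c,s=np.cos(v[2]),np.sin(v[2]);d=st["position"][:2]-v[:2];print("tcp in cradle",c*d[0]+s*d[1],-s*d[0]+c*d[1])
E
```

```text
[ 0.53783568  0.27930149 -0.02685953] -1.5389379810353436
[[-0.5 -0.3]
 [-1.1 -0.9]
 [ 0.7  0.2]
 [-0.2  0.4]
 [ 0.6 -0.1]
 [-0.   0.1]]
tcp in cradle -0.000905065920920533 0.0004484736958466658
```

Call:
{"method": "arm_command", "body": {
  "steps": [
    [[-0.0015, 0, -0.004, 0], [0, 0, -0.01, 0], [0, 0, -0.012, 0], [0, 0, -0.012, 0], [0, 0, -0.012, 0], [0, 0, -0.012, 0], [0, 0, -0.012, 0], [0, 0, -0.012, 0], [0, 0, -0.012, 0], [0, 0, -0.012, 0], [0, 0, -0.012, 0], [0, 0, 0, 0]]
  ]
}}

```text
clock: 21.02
position: [0.5336, 0.279, 0.0986]
tcp_rot: [-3.139, 0.002, 1.546]
force: [-0.1, -0.8, -2.5]
width: 0.0298
grasp_force: 25.0
```

Call:
{"method": "arm_command", "body": {
  "steps": [
    [[0, 0, -0.003, 0], [0, 0, -0.003, 0], [0, 0, -0.002, 0], [0, 0, -0.002, 0], [0, 0, 0, 0], [0, 0, 0, 0]]
  ]
}}

```text
clock: 21.52
position: [0.5351, 0.2798, 0.0917]
tcp_rot: [3.141, -0.0, 1.546]
force: [-0.1, -0.3, -2.6]
width: 0.0299
grasp_force: 25.0
```

Call:
{"method": "arm_command", "body": {
  "steps": [
    [[0, 0, -0.001, 0], [0, 0, -0.001, 0], [0, 0, 0, 0], [0, 0, 0, 0]]
  ]
}}

```text
clock: 21.85
position: [0.535, 0.2797, 0.0896]
tcp_rot: [3.142, -0.0, 1.546]
force: [0.0, 0.6, -2.6]
width: 0.0296
grasp_force: 25.0
```

Call:
{"method": "arm_command", "body": {
  "steps": [
    [[0, 0, -0.001, 0], [0, 0, 0, 0], [0, 0, 0, 0]]
  ]
}}

```text
clock: 22.1
position: [0.5351, 0.2797, 0.0895]
tcp_rot: [3.142, -0.001, 1.546]
force: [-2.5, -1.3, 7.1]
width: 0.0297
grasp_force: 25.0
```

Call:
{"method": "arm_command", "body": {
  "steps": [
    [[0, 0, 0, 0], [0, 0, 0, 0], [0, 0, 0, 0], [0, 0, 0, 0], [0, 0, 0, 0], [0, 0, 0, 0], [0, 0, 0, 0], [0, 0, 0, 0]]
  ],
  "hand": -1
}}

```text
clock: 22.77
position: [0.535, 0.2797, 0.0885]
tcp_rot: [-3.142, 0.0, 1.546]
force: [-0.9, -1.0, 0.8]
width: 0.0755
grasp_force: 0.0
```

Call:
{"method": "arm_command", "body": {
  "steps": [
    [[0, 0, 0.01, 0], [0, 0, 0.015, 0], [0, 0, 0.015, 0], [0, 0, 0.02, 0], [0, 0, 0.02, 0], [0, 0, 0.02, 0], [0, 0, 0.02, 0], [0, 0, 0.02, 0], [0, 0, 0.02, 0], [0, 0, 0.02, 0], [0, -0.02, 0, 0], [0, -0.02, 0, 0]]
  ]
}}

```text
clock: 23.77
position: [0.5352, 0.2397, 0.2699]
tcp_rot: [3.14, -0.001, 1.548]
force: [0.2, -0.8, -0.2]
width: 0.0871
grasp_force: 0.0
```

Call:
{"method": "arm_command", "body": {
  "steps": [
    [[0, -0.02, 0, 0], [0, -0.02, 0, 0], [0, -0.02, 0, 0], [0, 0, 0, 0], [0, 0, 0, 0], [0, 0, 0, 0], [0, 0, 0, 0]]
  ],
  "hand": 1
}}

```text
clock: 24.35
position: [0.5346, 0.1801, 0.2682]
tcp_rot: [-3.141, 0.0, 1.547]
force: [0.3, 0.2, 0.5]
width: 0.0479
grasp_force: 0.0
```

```bash
python3 - <<'E'
from h import *
st=env.observe();print(st["position"],st["tcp_rot"],st["force"],st["width"],st["qpos"])
p=env.snapshot("wrist");save("w5f",p);p["color"]
cv2.imwrite("pics/v5.png",cv2.resize(p["color"][:230,100:407],(800,600),interpolation=2)[:,:,::-1])
for t in("twin_mid","cradle_floor","gate_hinge"):
    for q in(p,env.snapshot("scene"),env.snapshot("side")):
        for L in env.landmark_of(q,t)[:1]: print(t,L["xy"],L["confidence"],atz(*ray(q,L["xy"],st),{"t":.07,"c":.01,"g":.1}[t[0]]).round(4))
E
```

```text
[0.534634   0.18009809 0.26817814] [-3.14095862e+00  6.18753807e-05  1.54699494e+00] [0.26556044 0.1927301  0.52039184] 0.047896607057380615 [-0.884241    0.14080461  0.54026189  1.63208255 -0.07362791  1.38964491
 -0.35882472]
twin_mid [232.4, 48.4] 0.44 [0.5098 0.33   0.07  ]
twin_mid [335.1, 212.2] 0.69 [0.5334 0.2723 0.07  ]
twin_mid [225.8, 156.7] 0.75 [0.5161 0.2075 0.07  ]Traceback (most recent call last):
  File "<stdin>", line 7, in <module>
ValueError: only the last four pictures can be asked about
```

View pics/v5.png

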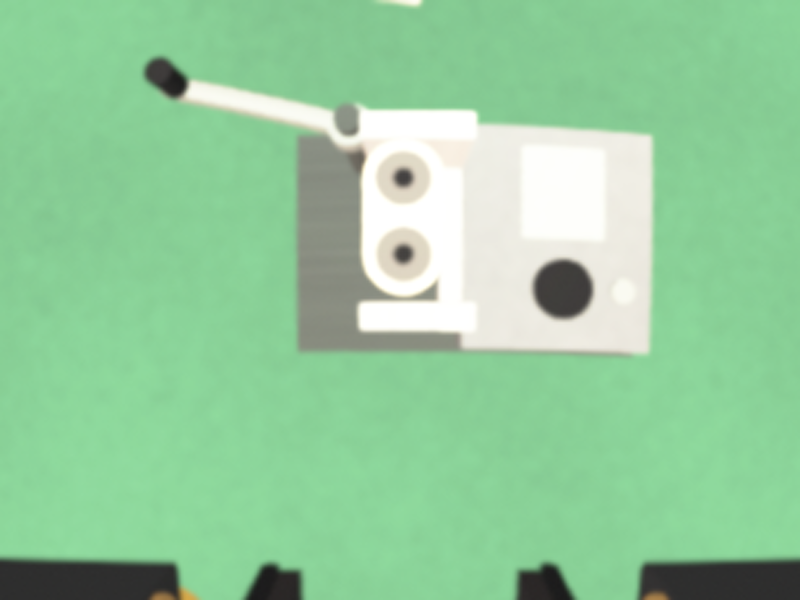

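The twin stands between the cheeks on the cradle floor (discs at (403,178) and (403,253)). The gate bar runs from its hinge at (347,120) to the post at (160,70).

```bash
python3 - <<'E'
from fit import *
st=env.observe();p=env.snapshot("wrist");sx,sy=307/800,230/600
F=[((120,55,55),(653,134)),((120,-55,55),(650,354)),((26,-55,55),(461,350)),((-60,60,10),(298,136)),((-60,-60,10),(298,352)),((-18,43,128),(359,110)),((26,43,128),(477,110)),((-18,-33,128),(359,301)),((26,-33,128),(476,302))]
v,r=fit(p,st,F,sx,sy,100,0);print(v,np.degrees(v[2]));print(r.round(1))
f=lambda x,y,z:atz(*ray(p,((x+.5)*sx+99.5,(y+.5)*sy-.5),st),z)[:2]
c,s=np.cos(v[2]),np.sin(v[2]);Rm=np.array([[c,s],[-s,c]])
a,b=f(403,178,.13),f(403,253,.13);m=Rm@((a+b)/2-v[:2]);d=Rm@(a-b);print("twin in cradle",m,np.degrees(np.arctan2(d[1],d[0]))-90)
h=v[:2]+Rm.T@[-.024,.043];q=f(160,70,.133);g=Rm@(q-h);print("hinge",h,"post",q,np.linalg.norm(g),"gate",np.arctan2(-g[0],-g[1]))
E
```

```text
[ 0.53786122  0.27927792 -0.02789641] -1.5983463111761345
[[-0.7  0.4]
 [-0.7 -0.9]
 [ 0.3 -1.3]
 [-0.1 -0.8]
 [ 0.1 -0.5]
 [ 1.2  0.6]
 [-0.5  0.9]
 [ 1.   0.3]
 [-0.4  0.2]]
twin in cradle [-0.00199357  0.00072553] 0.18862702145534627
hinge [0.51506995 0.32293061] post [0.44111536 0.34654998] 0.07763475151510371 gate 1.8520372872593278
```

```bash
python3 - <<'E'
from h import *
st=env.observe();pos=st["position"];print(pos,st["width"])
h=np.array([.5151,.3229]);t=-.028;Rm=np.array([[np.cos(t),-np.sin(t)],[np.sin(t),np.cos(t)]])
prev=pos[:2]
for th in [2.3,2.0,1.75,1.5,1.25,1.0,.8,.6,.4,.25,.15,.08,.03,0,-.02]:
    u=np.array([-np.sin(th),-np.cos(th)]);n=np.array([-np.cos(th),np.sin(th)])
    c=h+Rm@(.058*u+(.004+15e-3*abs(n[0])+9.5e-3*abs(n[1]))*n)
    print(th,c.round(4),(c-prev).round(4));prev=c
E
```

```text
[0.53497527 0.17978668 0.268485  ] 0.012268649499001867
2.3 [0.4874 0.3781] [-0.0475  0.1983]
2.0 [0.4714 0.3654] [-0.016  -0.0126]
1.75 [0.4616 0.3505] [-0.0098 -0.0149]
1.5 [0.4565 0.3349] [-0.0051 -0.0156]
1.25 [0.4544 0.3231] [-0.0021 -0.0118]
1.0 [0.4551 0.3102] [ 0.0006 -0.013 ]
0.8 [0.458  0.2993] [ 0.0029 -0.0108]
0.6 [0.4634 0.2887] [ 0.0054 -0.0106]
0.4 [0.4715 0.2791] [ 0.008  -0.0097]
0.25 [0.4791 0.2729] [ 0.0076 -0.0062]
0.15 [0.4849 0.2694] [ 0.0058 -0.0035]
0.08 [0.4893 0.2674] [ 0.0044 -0.002 ]
0.03 [0.4925 0.2661] [ 0.0032 -0.0012]
0 [0.4945 0.2655] [ 0.002  -0.0007]
-0.02 [0.4954 0.2651] [ 0.001  -0.0004]
```

Call:
{"method": "arm_command", "body": {
  "steps": [
    [[-0.0055, 0.02, 0, 0], [-0.0055, 0.02, 0, 0], [-0.0055, 0.02, 0, 0], [-0.0055, 0.02, 0, 0], [-0.0055, 0.02, 0, 0], [-0.0055, 0.02, 0, 0], [-0.0055, 0.02, 0, 0], [-0.0055, 0.02, 0, 0], [-0.0055, 0.02, 0, 0], [-0.0055, 0.022, 0, 0], [0, 0, 0, 0], [0, 0, 0, 0]]
  ]
}}

```text
clock: 25.8
position: [0.4791, 0.383, 0.2681]
tcp_rot: [-3.141, 0.001, 1.549]
force: [-0.0, -0.9, 0.4]
width: 0.0003
grasp_force: 0.0
```

Call:
{"method": "arm_command", "body": {
  "steps": [
    [[0, 0, -0.017, 0], [0, 0, -0.02, 0], [0, 0, -0.02, 0], [0, 0, -0.02, 0], [0, 0, -0.02, 0], [0, 0, -0.02, 0], [0, 0, -0.02, 0], [0, 0, -0.02, 0], [0, 0, -0.016, 0], [0, 0, 0, 0], [0, 0, 0, 0]]
  ]
}}

```text
clock: 26.72
position: [0.4802, 0.3804, 0.0954]
tcp_rot: [-3.141, 0.001, 1.545]
force: [0.5, -0.3, 0.3]
width: 0.0004
grasp_force: 0.0
```

Next I sweep to θ≈0.8.

Call:
{"method": "arm_command", "body": {
  "steps": [
    [[-0.009, -0.015, 0, 0], [-0.005, -0.007, 0, 0], [-0.0045, -0.008, 0, 0], [-0.0025, -0.008, 0, 0], [-0.0025, -0.008, 0, 0], [-0.001, -0.006, 0, 0], [-0.001, -0.006, 0, 0], [0, -0.007, 0, 0], [0.001, -0.006, 0, 0], [0.0015, -0.005, 0, 0], [0.001, -0.006, 0, 0], [0, 0, 0, 0]]
  ]
}}

```text
clock: 27.72
position: [0.4584, 0.2979, 0.0954]
tcp_rot: [-3.141, 0.001, 1.545]
force: [-0.1, -0.3, -0.0]
width: 0.0004
grasp_force: 0.0
```

Call:
{"method": "arm_command", "body": {
  "steps": [
    [[0.0025, -0.005, 0, 0], [0.003, -0.006, 0, 0], [0.004, -0.005, 0, 0], [0.004, -0.005, 0, 0], [0.004, -0.003, 0, 0], [0.004, -0.003, 0, 0], [0.003, -0.002, 0, 0], [0.003, -0.002, 0, 0], [0.002, -0.001, 0, 0], [0.002, -0.001, 0, 0], [0, 0, 0, 0]]
  ]
}}

```text
clock: 28.63
position: [0.4899, 0.2664, 0.0955]
tcp_rot: [3.141, 0.0, 1.546]
force: [0.3, -0.1, -0.5]
width: 0.0003
grasp_force: 0.0
```

Call:
{"method": "arm_command", "body": {
  "steps": [
    [[0.002, 0, 0, 0], [0.002, 0, 0, 0], [0.001, 0, 0, 0], [0, 0, 0, 0], [0, 0, 0, 0]]
  ]
}}

```text
clock: 29.05
position: [0.4946, 0.2667, 0.0956]
tcp_rot: [3.141, -0.0, 1.546]
force: [0.1, -1.1, 0.6]
width: 0.0006
grasp_force: 0.0
```

```bash
python3 - <<'E'
from h import *
S=env.snapshot("scene");D=env.snapshot("side")
b=cv2.resize(S["color"][140:260,290:400],(550,600),interpolation=2);c=cv2.resize(D["color"][80:200,180:280],(500,600),interpolation=2)
cv2.imwrite("pics/v6.png",cv2.resize(np.hstack([b,c]),(800,457))[:,:,::-1])
E
```

```text
(no output)
```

View pics/v6.png

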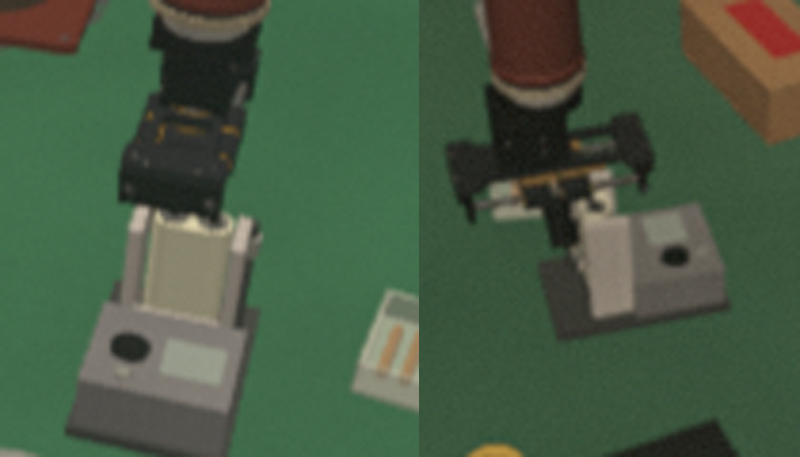

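The gate is swung round to the front, the fingers are at its outer side, and the twin is upright. I press on until the stop is felt.

Call:
{"method": "arm_command", "body": {
  "steps": [
    [[0.001, 0, 0, 0], [0.001, 0, 0, 0], [0, 0, 0, 0], [0, 0, 0, 0]]
  ]
}}

```text
clock: 29.48
position: [0.4966, 0.2667, 0.0956]
tcp_rot: [3.142, -0.0, 1.546]
force: [1.0, -0.1, 0.3]
width: -0.0001
grasp_force: 0.0
```

Call:
{"method": "arm_command", "body": {
  "steps": [
    [[0.001, 0, 0, 0], [0.001, 0, 0, 0], [0, 0, 0, 0], [0, 0, 0, 0]]
  ]
}}

```text
clock: 29.82
position: [0.4986, 0.2667, 0.0955]
tcp_rot: [3.141, -0.0, 1.546]
force: [0.3, -0.8, -0.3]
width: 0.0009
grasp_force: 0.0
```

Call:
{"method": "arm_command", "body": {
  "steps": [
    [[0.001, 0, 0, 0], [0.001, 0, 0, 0], [0, 0, 0, 0], [0, 0, 0, 0]]
  ]
}}

```text
clock: 30.15
position: [0.4988, 0.2667, 0.0953]
tcp_rot: [-3.138, 0.001, 1.547]
force: [-7.2, -0.6, 4.7]
width: 0.0007
grasp_force: 4.0
```

Call:
{"method": "arm_command", "body": {
  "steps": [
    [[0.001, 0, 0, 0], [0.001, 0, 0, 0], [0, 0, 0, 0], [0, 0, 0, 0]]
  ]
}}

```text
clock: 30.48
position: [0.4989, 0.2668, 0.0952]
tcp_rot: [-3.135, 0.001, 1.547]
force: [-16.6, -2.9, 12.8]
width: 0.0002
grasp_force: 8.3
```

The stop is felt (-16 N in x). I back off toward the front, rise clear and check.

Call:
{"method": "arm_command", "body": {
  "steps": [
    [[-0.008, 0, 0, 0], [-0.015, 0, 0, 0], [-0.01, 0, 0.01, 0], [0, 0, 0.02, 0], [0, 0, 0.02, 0], [0, 0, 0.02, 0], [0, 0, 0.02, 0], [0, 0, 0.03, 0], [0, 0, 0.03, 0], [0, -0.03, 0.02, 0], [0, -0.03, 0, 0], [0, -0.03, 0, 0]]
  ]
}}

```text
clock: 31.48
position: [0.4703, 0.176, 0.2671]
tcp_rot: [3.139, -0.002, 1.547]
force: [1.0, -0.4, -0.3]
width: 0.0004
grasp_force: 0.0
```

Call:
{"method": "arm_command", "body": {
  "steps": [
    [[0.02, 0, 0, 0], [0.02, 0, 0, 0], [0, 0, 0, 0], [0, 0, 0, 0], [0, 0, 0, 0]]
  ]
}}

```text
clock: 31.9
position: [0.5091, 0.1768, 0.2653]
tcp_rot: [-3.141, 0.0, 1.546]
force: [-0.4, -0.2, 0.6]
width: 0.0003
grasp_force: 0.0
```

```bash
python3 - <<'E'
from h import *
st=env.observe();p=env.snapshot("wrist");print(st["position"],st["tcp_rot"],st["force"])
cv2.imwrite("pics/v7.png",cv2.resize(p["color"][:230,100:407],(800,600),interpolation=2)[:,:,::-1])
E
```

```text
[0.50913645 0.17676383 0.26533691] [-3.14127707e+00  3.88131056e-04  1.54627997e+00] [-0.36932591 -0.17396323  0.57951093]
```

View pics/v7.png

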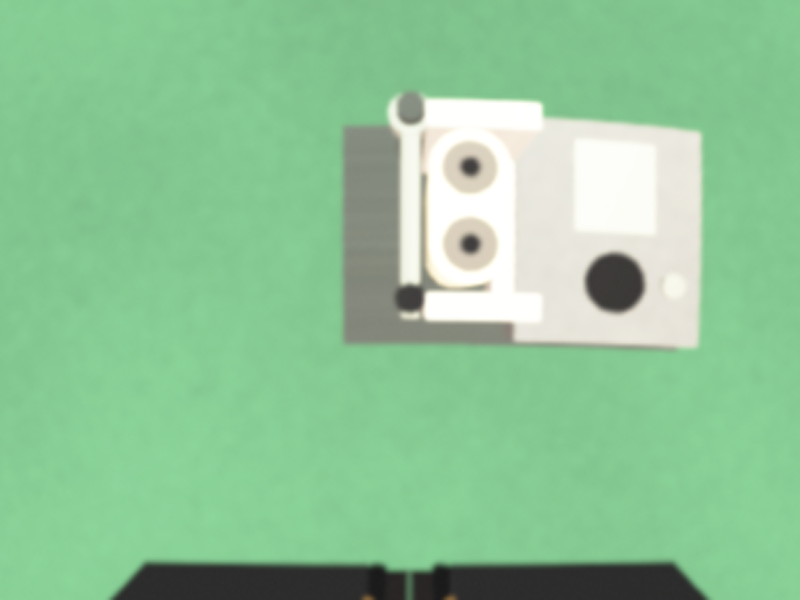

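The gate bar lies shut along the cheek fronts, from its hinge at (409,108) to the post at (409,298). The twin stands in place, with discs at (470,166) and (470,244).

```bash
python3 -c "
from workcell import env
print(env.job_done())"
```

```text
the job is handed in; nothing more can be done
None
```

The twin cartridge is standing in the cradle with the gate pushed fully shut against its stop, and the job was handed in after about 32 s on the robot's clock; the hand-in returned no verdict.

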